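Set the portion mould's depth with spacer discs

ROBOT

A 6-joint arm with a two-finger parallel gripper is mounted at the origin on a cart in front of the work surface, level with it; the furniture and walls round the work are solid. World frame = base frame: x ahead of the robot, y to its left, z up, the work surface at z = 0. Lengths are in mm, angles in rad, forces in N, time in s.
With the tool pointing down it reaches from about 350 to 775 mm from the base axis. Payload 7.3 kg.
Tool frame: the origin (TCP) lies on the mounting face of the last link; the fingertips stand 178 mm ahead of it and the grasp point (between the pads) lies 159 mm ahead of it; z points along the fingers, y is the line along which they close (so a half turn about z gives the same grasp; the last joint's range is limited). The gripper opens to 92 mm and grips with 3 to 60 N. Pads are 19 mm wide; open, the fingers measure 130 mm over their backs; the gripper's body (75 mm by 190 mm) begins 47 mm behind the grasp point.
Start: joints at [1.074, 0.342, 1.524, -0, 1.275, -0.146], TCP at [180.394, 493.037, 404.741] pointing down, gripper open.
Joint ranges: [-2.53, 2.53], [-0.77, 2.02], [0.04, 2.7], [-1, 4.14], [0.28, 2.66], [-3.11, 3.11]. Speed limits (rad/s): [2.57, 2.57, 3.14, 3.14, 3.14, 3.14].

INTERFACE

Orientations are given as [roll, pitch, yaw] about the fixed x, y, z axes, in that order (R = Rz(yaw) Ry(pitch) Rx(roll)).
In Python, from plant import bot gives the robot as it stands.
- The arm moves only by the shell command python3 shift.py 'ROWS'. ROWS is a JSON list of rows, 1 to 5 of them, each of 5 numbers: the finger opening in mm, then dx, dy, dz in mm, then a turn about the tool's z in rad; each row is the pose to reach, as a shift and turn from the pose commanded when the command began, along the tool's axes at that moment; what a row does not reach only later rows make up. A row lasts 1/8 s, in which the tool goes at most 62.5 mm and 0.188 rad, less where a joint would pass 70% of its speed; a pose out of reach is approached as far as the arm can. The fingers move at their own pace and stop on an object; the grip force is fixed at half the most. Time passes only in rows, so rows that do not move let the fingers close. It prints the time, the measured TCP pose, the force, the opening and the grip force at its end.
- bot.get_obs(): the state, without advancing time (a new reading comes with each control period).
- bot.capture(name): name is "scene" or "side" or "wrist"; returns a dict with "color" (384x512x3 uint8, red, green, blue), "K" (3x3 intrinsics, pixels), "k1" (the pictures are not rectified: a ray, as slopes to the right and down, at radius r is drawn at 1 + k1 r^2 times it, then the intrinsics apply), "R" (3x3) and "t" (3): a world point X has camera coordinates R X + t. Camera axes: x right, y down, z forward; pixel columns grow to the right and rows downward; lengths in mm; the calibration is good to about 2 mm. A picture is of the moment at which its call begins. There is no depth.
- bot.close_job(): hands the job in; it is judged then, once.
The state is a dict: "time": time; "joint_positions": joint angles; "dq": joint speeds; "tau": joint torques, N m; "tool_pos": TCP position; "tcp_rot": TCP orientation; "contact_force": force on the tool from outside, world axes, zero at the start; "moment": the same for the moment, N m; "grip_width": finger opening in mm; "finger_force": force on a finger pad.
Only numpy, scipy, OpenCV 4.12 (cv2) and the standard library are available. Lean on these libraries where they do the work, as an engineer would, in place of code of your own. Each camera call takes 0.05 s, during which the arm holds its last target. There are 200 camera calls.

TASK

Set the depth of the steel portion mould: stack two of the three wooden spacer discs flat inside it, one on the other, so that the top of the stack is level with the dark score line round its walls. Lower each disc onto its seat rather than letting it drop. Leave the disc that is not needed standing on its cradle, and leave the shaker, the garlic and the timer where they are.

Things in the scene. Friction and masses are not known exactly. Their poses are not given: they have to be found in the camera images.
- mould: Fixed steel mould. Origin under its centre, z up. Base plate 94 mm across, 6 mm thick; raised floor 46 mm across, top at z 16; round it a split tube, inside diameter 60 mm, walls 4 mm, top at z 60, last 7 mm flared. Two curved walls on its own +x and -x sides; between them, on its own +y and -y sides, full-height open slots 40 mm wide let down fingers that hold a disc, closing along its y axis.
- mould_floor (a point): Centre of the top of the mould's raised floor, 16 mm above the worktop: the seat of the first disc. Axes as the mould.
- mould_mark (a point): Point on the mould's axis at the height of the dark score line that runs round both walls, 34 mm above the floor (50 mm above the worktop).
- cradle: Fixed low steel cradle. Origin under its middle on the worktop, z up. Two round bars, 8 mm thick, 180 mm long along its own x axis, 32 mm apart, centres 22 mm high, on two end blocks 56 mm wide, 20 mm high, 85 mm either side of the middle. Two discs stand on edge on the bars, about 45 mm either side of the middle, faces square to the bars, free on both sides.
- disc_thin: Thin wooden disc, 56 mm diameter, 14 mm thick, about 31 g. Origin at its centre, own z axis = its round axis. At the start it stands on edge on the cradle (axis level, along the bars; centre about 50 mm and topmost point 78 mm above the worktop), at either end. The two faces are alike.
- disc_thick: Thick wooden disc, 56 mm diameter, 26 mm thick, about 58 g; otherwise like the thin one. Stands on edge on the cradle, at the end that the thin one does not take.
- disc_medium: Medium wooden disc, 56 mm diameter, 20 mm thick, about 44 g. Origin at its centre, own z axis = its round axis. At the start it lies flat on the worktop, by itself.
- shaker: Steel shaker, 55 mm diameter, 86 mm high, standing; origin under its centre. Bystander.
- garlic: Head of garlic, 60 mm across, 59 mm high; origin under its centre. Bystander.
- timer: Round kitchen timer, 66 mm across, 48 mm high; origin under its centre. Bystander.

How it is judged:
By the outcome, as a careful person would: the job done as asked, in the order asked, and still so for the second after the job is handed in, with the robot touching nothing.
It also fails if it takes over 61 s, if anything falls off the work surface, if the arm or the gripper's body presses on something with over 40 N, if the wrist force passes 120 N, or if a joint passes its speed limit or range.

## Working session

There is one attempt and no reset: what is moved stays moved. The work goes in short steps, Python scripts to look and compute and a shell command to move; the robot and the scene stay as the last step left them, time stands still between calls to the robot, and variables do not carry over. Pictures are saved under pics/ and viewed, at most 10 in all, crops included, and the job is handed in when it is done.

```bash
ls; mkdir -p pics; cat > h.py <<'E'
import numpy as np, cv2
from plant import bot
def snap(n,f):
    c=bot.capture(n); cv2.imwrite('pics/'+f+'.png',c['color'][:,:,::-1]); np.savez('pics/'+f+'.npz',**c); return c
def load(f): return dict(np.load('pics/'+f+'.npz'))
def ray(c,px):
    k=float(c['k1']); d=np.array([k,k,0,0][:0] or [k,0,0,0,0],float)
    p=cv2.undistortPoints(np.array(px,float).reshape(-1,1,2),np.array(c['K']),d)[:,0]
    D=np.c_[p,np.ones(len(p))]@np.array(c['R']); o=-np.array(c['R']).T@np.array(c['t'])
    return o,D
def plane(c,px,z):
    o,D=ray(c,px); return o+D*((z-o[2])/D[:,2])[:,None]
def proj(c,X):
    R=np.array(c['R']); return cv2.projectPoints(np.array(X,float).reshape(-1,3),cv2.Rodrigues(R)[0],np.array(c['t'],float),np.array(c['K']),np.array([float(c['k1']),0,0,0,0]))[0][:,0]
E
python3 - <<'E'
from h import *
for n in('scene','side','wrist'):
    c=snap(n,n+'0'); print(n,-np.array(c['R']).T@c['t'],c['k1'],c['K'][0][0])
a=[cv2.imread(f'pics/{n}0.png') for n in('scene','side')]
print(bot.get_obs())
E
```

```text
pics
plant.py
shift.py
scene [ 204.77660089 -806.74054086 1035.46245567] 0.0052375962042360965 370.74556385295386
side [ 579.1243862  1154.19144368  814.9914854 ] -0.16572208439431904 449.8672732986249
wrist [100.22011167 521.35436794 384.40868027] -0.09790840800430842 340.26962173994207
{'time': 0.15, 'joint_positions': array([ 1.07399280e+00,  3.42539932e-01,  1.52479359e+00, -2.31499741e-05,
        1.27539827e+00, -1.46014494e-01]), 'dq': array([ 0.00129414, -0.0025144 , -0.00255514,  0.00120914, -0.00208867,
        0.00108821]), 'tau': array([ 1.43316825e-03, -4.31469262e+01, -2.44354838e+01,  7.19114416e-02,
        5.36629348e-02, -1.12236187e-04]), 'tool_pos': array([180.34989345, 492.94073879, 404.2177004 ]), 'tcp_rot': array([-3.14046242e+00, -1.43835920e-04,  2.79081029e+00]), 'contact_force': array([ 0.87653088,  0.61292636, -0.42007284]), 'moment': array([-0.0243313 , -0.03371453, -0.02466096]), 'finger_force': 0.0, 'grip_width': 91.95883258871704}
```

View pics/scene0.png

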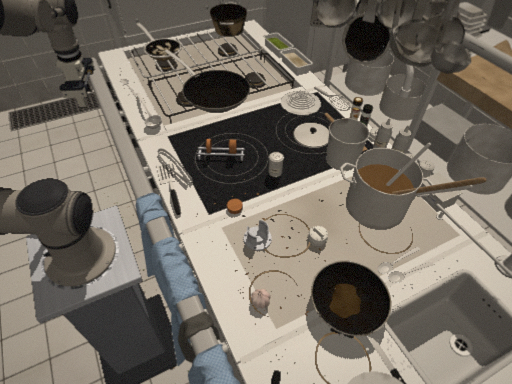

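View pics/side0.png

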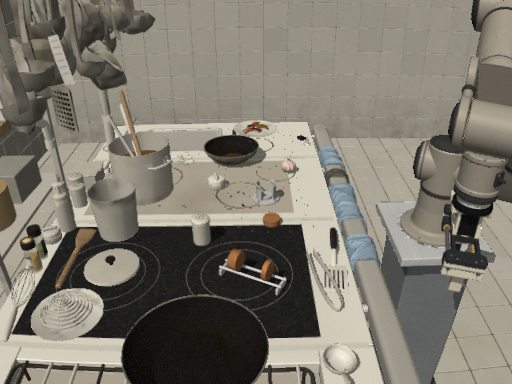

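```bash
python3 - <<'E'
from h import *
for n in('scene','side'):
    c=load(n+'0'); hsv=cv2.cvtColor(c['color'],cv2.COLOR_RGB2HSV)
    m=cv2.inRange(hsv,(3,110,70),(18,255,255))
    k,l,s,ce=cv2.connectedComponentsWithStats(m)
    for i in range(1,k):
        if 40<s[i,4]<600: print(n,s[i],ce[i].round(1),'z10',plane(c,[ce[i]],14)[0].round(),'z50',plane(c,[ce[i]],50)[0].round())
a=cv2.imread('pics/scene0.png')[120:270,180:340]; b=cv2.imread('pics/side0.png')[170:300,200:320]
cv2.imwrite('pics/z1.png',np.hstack([cv2.resize(a,(410,384),interpolation=2),cv2.resize(b,(354,384),interpolation=2)]))
E
```

```text
scene [460  71  19  10  58] [468.3  75.2] z10 [1950.  210.   14.] z50 [1888.  174.   50.]
scene [493  79  13  12  61] [498.8  84.6] z10 [2021.   81.   14.] z50 [1957.   50.   50.]
scene [206 139   5  14  58] [208.1 144.4] z10 [559. 300.  14.] z50 [546. 261.  50.]
scene [229 139   8  15  89] [232.2 145.3] z10 [645. 252.  14.] z50 [630. 215.  50.]
scene [419 179  56  13 160] [445.9 185. ] z10 [1274. -302.   14.] z50 [1236. -320.   50.]
scene [227 198  15  16 189] [234.2 205.3] z10 [521. -40.  14.] z50 [509. -67.  50.]
side [244 122  15  12  48] [251.6 127.1] z10 [ 579. -804.   14.] z50 [ 579. -716.   50.]
side [139 150  17   5  43] [146.1 151.7] z10 [1025. -554.   14.] z50 [1005. -478.   50.]
side [263 213  17  15 200] [271.2 219.9] z10 [521. -31.  14.] z50 [523.  22.  50.]
side [ 75 231  18  14 106] [ 83.1 237.5] z10 [1105.   55.   14.] z50 [1081.  104.   50.]
side [227 249  16  22 221] [233.6 258.7] z10 [635. 162.  14.] z50 [632. 206.  50.]
side [260 259  14  22 167] [266.  268.9] z10 [545. 208.  14.] z50 [547. 251.  50.]
side [ 63 260  10  14  48] [ 67.6 266.4] z10 [1107.  194.   14.] z50 [1084.  238.   50.]
```

View pics/z1.png

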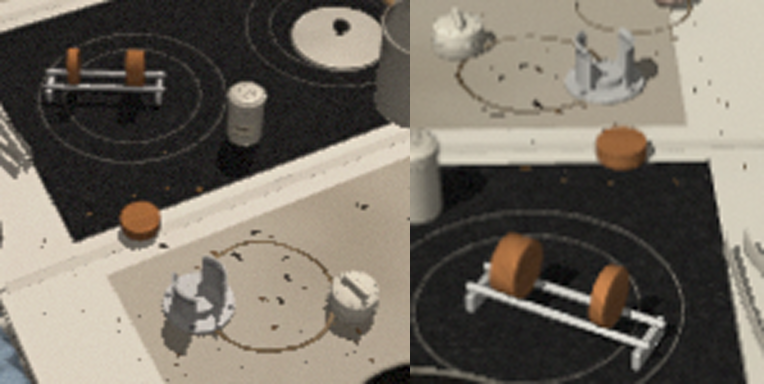

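```bash
cat >> h.py <<'E'
def go(x,y,z,yaw=None):
    o=bot.get_obs(); p=o['tool_pos']; w=o['tcp_rot'][2]
    d=np.array([x,y,z])-p
    t=0 if yaw is None else -((yaw-w+np.pi/2)%np.pi-np.pi/2)
    print('t',o['time'],'at',p.round(1),round(w,3),'rows d',(np.array([np.cos(w)*d[0]+np.sin(w)*d[1], np.sin(w)*d[0]-np.cos(w)*d[1], -d[2]])).round(1),'turn',round(t,3),'F',o['contact_force'].round(1),'w',o['grip_width'])
E
python3 shift.py '[[92,-59,-13,0,0.07],[92,-118,-26,0,0.14],[92,-178,-39,0,0.14],[92,-237,-52,0,0.14],[92,-296,-65,0,0.14]]'
python3 shift.py '[[92,-60,-4,0,0],[92,-120,-8,0,0],[92,-174,-13,0,0],[92,-174,-13,0,0]]'
python3 - <<'E'
from h import *
go(589,233,404,2.65); c=snap('wrist','w1')
print(proj(c,[[546,256,50],[632,210,50],[589,233,0]]), -c['R'].T@c['t'], c['R'])
E
```

```text
time: 0.78
tool_pos: [437.5, 329.0, 404.6]
tcp_rot: [-3.142, -0.0, 2.651]
contact_force: [0.7, 1.5, -0.5]
grip_width: 91.8
finger_force: 0.0
time: 1.27
tool_pos: [585.9, 234.0, 403.3]
tcp_rot: [-3.14, -0.0, 2.646]
contact_force: [-0.6, 0.4, -0.6]
grip_width: 92.1
finger_force: 0.0
t 1.275 at [585.9 234.  403.3] 2.646 rows d [-3.2  0.6 -0.7] turn -0.004 F [-0.6  0.4 -0.6] w 92.07273244371832
[[256.55020466 128.55520234]
 [256.83192125 221.73821816]
 [256.52213334 165.99103007]] [510.80894746 273.55808224 383.59999652] [[ 0.4757979   0.87955314 -0.00162113]
 [ 0.83699212 -0.45220638  0.30814538]
 [ 0.27029715 -0.1479718  -0.9513379 ]]
```

View pics/w1.png

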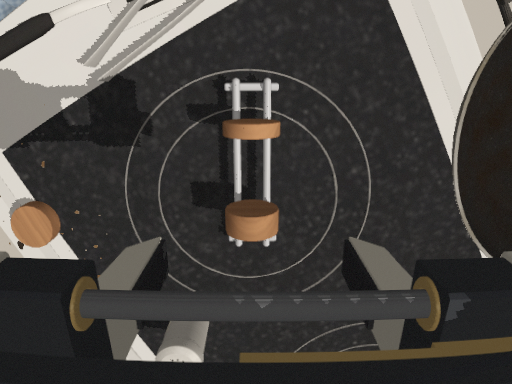

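```bash
python3 - <<'E'
from h import *
c=load('w1'); hsv=cv2.cvtColor(c['color'],cv2.COLOR_RGB2HSV)
m=cv2.inRange(hsv,(3,90,50),(20,255,255)); m[245:]=0
k,l,s,ce=cv2.connectedComponentsWithStats(m)
for i in range(1,k):
    if s[i,4]>100: print(s[i],ce[i].round(1),'z20',plane(c,[ce[i]],20)[0].round(1))
P=plane(c,[(236,80),(267,80),(239,243),(266,243)],26); print(P.round(1)); 
print(np.arctan2(*( (P[2:].mean(0)-P[:2].mean(0))[[1,0]])),np.linalg.norm(P[2:].mean(0)-P[:2].mean(0)),P.mean(0))
# disc leftmost/rightmost at z 50 (rim extremes)
for nm,(a,b) in dict(thin=(1,0),thick=(1,0)).items():
    rows=slice(115,142) if nm=='thin' else slice(198,245)
    q=np.argwhere(m[rows,210:300]>0)+[rows.start,210]
    L=q[q[:,1].argmin()][::-1]; Rr=q[q[:,1].argmax()][::-1]
    print(nm,L,Rr,plane(c,[L,Rr],50).round(1), plane(c,[L,Rr],50).mean(0).round(1),'rows',q[:,0].min(),q[:,0].max())
    print(' top edge pts z78',plane(c,[(251,q[:,0].min())],78).round(1),plane(c,[(251,q[:,0].max())],60).round(1))
E
```

```text
[ 222  119   59   21 1123] [251.1 128.7] z20 [546.5 249.2  20. ]
[ 225  199   54   43 1993] [251.5 219.7] z20 [637.8 200.1  20. ]
[  11  201   50   44 1711] [ 35.2 223.1] z20 [518.3 -33.3  20. ]
[[495.8 259.7  26. ]
 [510.6 287.1  26. ]
 [654.3 174.6  26. ]
 [669.2 202.2  26. ]]
-0.49211772668213927 179.92098013358608 [582.47657668 230.90287167  26.        ]
thin [222 122] [280 122] [[524.5 229.6  50. ]
 [551.2 279.   50. ]] [537.8 254.3  50. ] rows 119 139
 top edge pts z78 [[533.3 257.1  78. ]] [[551.1 247.2  60. ]]
thick [225 208] [278 208] [[602.6 188.1  50. ]
 [628.9 236.7  50. ]] [615.8 212.4  50. ] rows 199 241
 top edge pts z78 [[598.8 221.5  78. ]] [[644.6 196.2  60. ]]
```

```bash
python3 - <<'E'
from h import *
go(510.3,269.6,240,2.649)
E
```

```text
t 1.325 at [584.4 235.5 403.6] 2.648 rows d [ 81.4  -5.1 163.6] turn -0.001 F [-0.5 -0.1 -0.7] w 91.6421221490275
```

```bash
python3 shift.py '[[20,45,-3,0,0],[20,82,-5,50,0],[20,82,-5,105,0],[20,82,-5,150,0],[20,82,-5,163,0]]'
python3 shift.py '[[20,-8,0,0,0],[20,-14,0,0,0],[20,-18,0,0,0],[20,-22,0,0,0],[20,-25,0,0,0]]'
python3 - <<'E'
from h import *
go(542.8,252.2,240,2.649)
c=snap('wrist','w2'); s=snap('side','s2')
cv2.imwrite('pics/v2.png',np.hstack([cv2.imread('pics/w2.png'),cv2.resize(cv2.imread('pics/s2.png')[230:310,215:305],(288,384)) ]))
E
```

```text
time: 1.95
tool_pos: [506.7, 271.7, 239.5]
tcp_rot: [-3.138, -0.004, 2.652]
contact_force: [-1.1, -0.2, -0.2]
grip_width: 46.2
finger_force: 0.0
time: 2.58
tool_pos: [531.0, 259.1, 242.1]
tcp_rot: [3.141, 0.0, 2.651]
contact_force: [-0.1, 0.3, -0.1]
grip_width: 19.6
finger_force: 0.0
t 2.575 at [531.  259.1 242.1] 2.651 rows d [-13.6  -0.5   2.1] turn 0.002 F [-0.1  0.3 -0.1] w 19.60750780215833
```

View pics/v2.png

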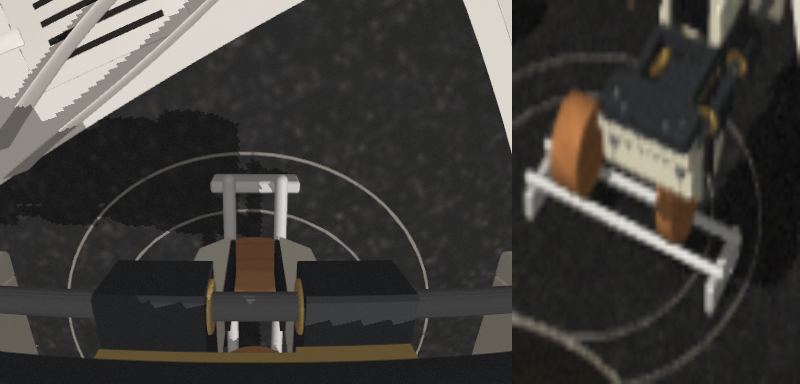

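```bash
python3 shift.py '[[20,-4,0,0,0],[20,-7,0,0,0],[20,-10,0,0,0],[20,-13,0,0,0],[20,-13,0,0,0]]'
python3 - <<'E'
from h import *
go(542.8,252.2,240,2.649)
c=snap('wrist','w3'); s=snap('side','s3')
cv2.imwrite('pics/v3.png',np.hstack([cv2.imread('pics/w3.png'),cv2.resize(cv2.imread('pics/s3.png')[230:310,215:305],(288,384)) ]))
E
```

```text
time: 3.3
tool_pos: [542.4, 253.0, 241.7]
tcp_rot: [3.141, 0.0, 2.65]
contact_force: [-0.2, -0.0, -0.5]
grip_width: 20.4
finger_force: 0.0
t 3.3 at [542.4 253.  241.7] 2.65 rows d [-0.7 -0.5  1.7] turn 0.001 F [-0.2 -0.  -0.5] w 20.356133590711412
```

View pics/v3.png

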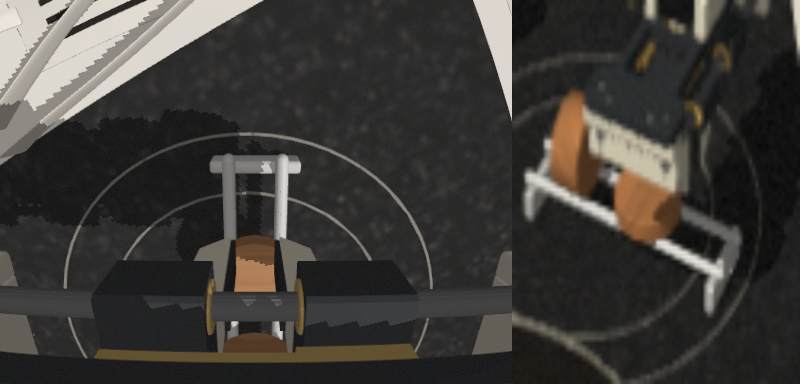

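```bash
python3 shift.py '[[20,-4,0,0,0],[20,-7,0,0,0],[20,-10,0,0,0],[20,-13,0,0,0],[20,-13,0,0,0]]'
python3 - <<'E'
from h import *
go(542.8,252.2,240,2.649)
c=snap('wrist','w4'); s=snap('side','s4')
for c,n in((c,'w'),(s,'s')):
    m=cv2.inRange(cv2.cvtColor(c['color'],cv2.COLOR_RGB2HSV),(3,90,50),(20,255,255))
    k,l,t,ce=cv2.connectedComponentsWithStats(m)
    for i in range(1,k):
        if t[i,4]>100:print(n,t[i],ce[i].round(1))
E
```

```text
time: 4.03
tool_pos: [553.9, 246.8, 241.7]
tcp_rot: [3.141, 0.0, 2.651]
contact_force: [-0.5, -0.3, -0.6]
grip_width: 20.0
finger_force: 0.0
t 4.025 at [553.9 246.8 241.7] 2.651 rows d [12.3 -0.5  1.7] turn 0.002 F [-0.5 -0.3 -0.6] w 20.032278258172816
w [ 214  215   82   77 3454] [254.6 251.3]
w [206 278  10  57 362] [209.7 306.7]
w [294 278  11  57 362] [299.7 307. ]
w [  94  322  324   41 5587] [266.6 349.2]
s [120  91  14  41 147] [126.4 111.1]
s [  0 121  11  17 116] [  3.9 127.4]
s [133 135  23  21 124] [140.5 147.5]
s [  0 180  16  51 536] [  5.5 206.9]
s [ 56 228  40  60 514] [ 75.6 251.4]
s [227 250  16  21 176] [233.  262.2]
s [247 265  21  16 246] [256.5 272.8]
```

```bash
python3 shift.py '[[92,15,0,-30,0],[92,20,0,-80,0],[92,30,0,-130,0],[92,30,0,-130,0]]'
python3 - <<'E'
from h import *
go(542.8,252.2,240,2.649)
c=snap('wrist','w5'); s=snap('side','s5')
cv2.imwrite('pics/v5.png',np.hstack([cv2.imread('pics/w5.png'),cv2.resize(cv2.imread('pics/s5.png')[230:310,215:305],(288,384)) ]))
m=cv2.inRange(cv2.cvtColor(c['color'],cv2.COLOR_RGB2HSV),(3,90,50),(20,255,255))
k,l,t,ce=cv2.connectedComponentsWithStats(m)
u=np.array([.881,-.4725])
for i in range(1,k):
    if t[i,4]>300:
        x,y,w,h,_=t[i]; P=plane(c,[ce[i],(x+w/2,y),(x+w/2,y+h),(x,y+h/2),(x+w,y+h/2)],36)[:,:2]
        print(t[i],ce[i].round(1),P[0].round(1)); d=P-[582.5,230.9]; print(np.c_[d@u,d@[.4725,.881]].round(1).tolist())
E
```

```text
time: 4.62
tool_pos: [527.2, 261.8, 376.4]
tcp_rot: [3.135, 0.006, 2.652]
contact_force: [-0.1, -0.3, -0.3]
grip_width: 55.5
finger_force: 0.0
t 4.625 at [527.2 261.8 376.4] 2.652 rows d [-18.3  -1.2 136.4] turn 0.003 F [-0.1 -0.3 -0.3] w 55.4692452872723
[ 224  193   56   56 2395] [251.8 220.9] [568.7 237.7]
[[-15.4, -0.5], [-45.1, -0.3], [16.5, -0.3], [-15.2, -28.8], [-15.2, 28.2]]
[ 13 255  40  32 872] [ 30.5 270.1] [504.8 -11.2]
[[46.0, -250.0], [26.6, -242.2], [68.3, -252.4], [48.0, -272.7], [46.1, -222.5]]
[ 225  261   54   31 1504] [251.6 277.4] [626.9 206.2]
[[50.8, -0.8], [30.7, -0.3], [69.5, -0.4], [49.7, -29.6], [49.8, 28.9]]
[137 278  19  56 585] [144.3 305.7] [603.   80.8]
[[89.0, -122.6], [52.4, -115.7], [129.4, -124.9], [89.6, -131.1], [89.1, -109.0]]
[354 278  19  56 581] [364.9 305.4] [721.8 301.7]
[[89.2, 128.2], [52.9, 122.1], [130.3, 131.7], [89.7, 115.5], [90.4, 137.8]]
[ 164  340  320   23 3687] [337.5 353.6] [771.9 246.5]
[[159.5, 103.3], [137.8, 84.9], [174.1, 87.9], [155.6, -106.6], [169.3, 298.6]]
```

View pics/v5.png

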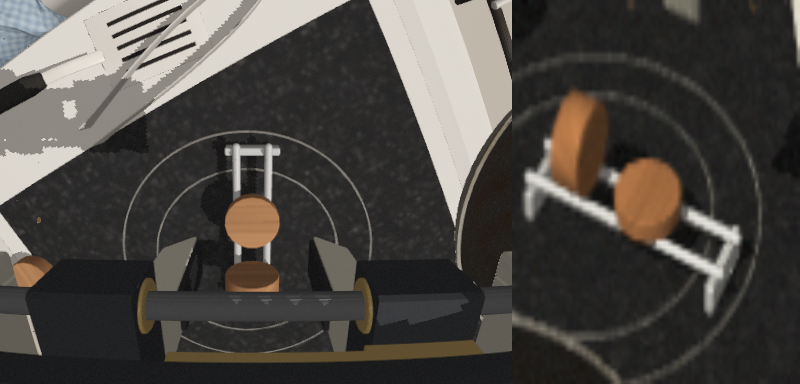

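```bash
python3 - <<'E'
from h import *
go(569.1,237.6,198,2.649)
E
```

```text
t 4.725 at [526.9 261.2 371.9] 2.651 rows d [-48.3  -0.9 173.9] turn 0.002 F [-0.3 -1.   0.2] w 63.8258022829012
```

```bash
python3 shift.py '[[92,-30,-1,25,0],[92,-48,-1,70,0],[92,-48,-1,115,0],[92,-48,-1,140,0],[92,-48,-1,150,0]]'
python3 - <<'E'
from h import *
go(569.1,237.6,198,2.649)
E
```

```text
time: 5.35
tool_pos: [568.2, 237.2, 218.3]
tcp_rot: [-3.137, -0.004, 2.65]
contact_force: [0.2, -0.5, 0.5]
grip_width: 91.6
finger_force: 0.0
t 5.35 at [568.2 237.2 218.3] 2.65 rows d [-0.6  0.8 20.3] turn 0.001 F [ 0.2 -0.5  0.5] w 91.5901973131064
```

```bash
python3 shift.py '[[92,0,0,12,0],[92,0,0,20,0],[92,0,0,22,0],[92,0,0,22,0],[92,0,0,22,0]]'
python3 shift.py '[[50,0,0,0,0],[50,0,0,0,0],[50,0,0,0,0],[50,0,0,0,0],[50,0,0,0,0]]'
python3 shift.py '[[50,0,0,-5,0],[50,0,0,-20,0],[50,0,0,-60,0],[50,0,0,-110,0],[50,0,0,-110,0]]'
python3 - <<'E'
from h import *
c=load('scene0'); print(plane(c,[(257,239)],3)); c=load('side0'); print(plane(c,[(266,199)],3)); go(569.1,237.6,198,2.649)
E
```

```text
time: 5.98
tool_pos: [569.2, 237.7, 200.4]
tcp_rot: [3.141, 0.001, 2.651]
contact_force: [-0.7, -0.6, 0.1]
grip_width: 91.8
finger_force: 0.0
time: 6.6
tool_pos: [569.1, 237.7, 199.7]
tcp_rot: [3.141, 0.0, 2.651]
contact_force: [0.8, -0.4, 0.1]
grip_width: 54.9
finger_force: 30.0
time: 7.22
tool_pos: [570.0, 238.0, 315.6]
tcp_rot: [3.134, 0.007, 2.651]
contact_force: [1.0, 0.3, -0.6]
grip_width: 55.0
finger_force: 30.0
[[ 531.93592045 -195.93006172    3.        ]]
[[ 532.55694911 -176.67616556    3.        ]]
t 7.225 at [570.  238.  315.6] 2.651 rows d [  0.6  -0.8 117.6] turn 0.002 F [ 1.   0.3 -0.6] w 55.01472749841237
```

```bash
python3 shift.py '[[50,-20,-50,-40,0],[50,-42,-100,-88,0],[50,-64,-150,-88,0],[50,-86,-200,-88,0],[50,-108,-250,-88,0]]'
python3 shift.py '[[50,-20,-50,0,0],[50,-40,-98,0,0],[50,-58,-140,0,0],[50,-58,-140,0,0],[50,-58,-140,0,0]]'
python3 - <<'E'
from h import *
go(532,-186,404); c=snap('wrist','w6')
cv2.imwrite('pics/v6.png',cv2.resize(c['color'][60:300,120:420,::-1],(750,600),interpolation=2))
E
```

```text
time: 7.85
tool_pos: [545.8, -35.6, 398.1]
tcp_rot: [3.141, 0.0, 2.651]
contact_force: [1.2, -0.9, -1.1]
grip_width: 54.9
finger_force: 30.0
time: 8.48
tool_pos: [531.5, -184.2, 397.5]
tcp_rot: [3.141, -0.001, 2.65]
contact_force: [1.1, 0.5, 0.6]
grip_width: 54.8
finger_force: 30.0
t 8.475 at [ 531.5 -184.2  397.5] 2.65 rows d [-1.3 -1.4 -6.5] turn 0 F [1.1 0.5 0.6] w 54.803369009984195
```

View pics/v6.png

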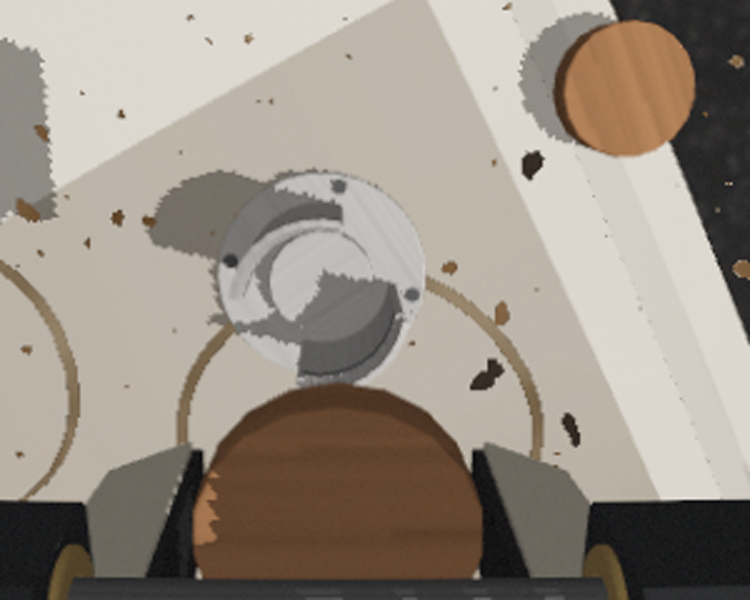

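```bash
python3 - <<'E'
from h import *
c=load('w6'); f=lambda L:[(x/2.5+120,y/2.5+60) for x,y in L]
W=plane(c,f([(343,220),(235,298),(299,380),(402,312)]),60)[:,:2]; print('walltops',W.round(1).tolist(),W.mean(0))
a=lambda v:np.degrees(np.arctan2(v[1],v[0]))
print('x-dir',a(W[3]-W[0]),a(W[2]-W[1]),'y-dir',a(W[1]-W[0]),a(W[2]-W[3]),[np.linalg.norm(W[i]-W[(i+1)%4]).round(1) for i in range(4)])
H=plane(c,f([(339,187),(231,261),(412,294)]),6)[:,:2]; ctr=(H[1]+H[2])/2
print('holes',H.round(1).tolist(),'ctr',ctr,[a(h-ctr) for h in H],[np.linalg.norm(h-ctr) for h in H])
E=plane(c,f([(216,275),(426,280),(325,172)]),6)[:,:2]; print('plate',E.round(1).tolist(), np.linalg.norm(E[0]-E[1]),(E[0]+E[1])/2)
# plate fit: circle through hull samples
P=plane(c,f([(425,270),(418,233),(395,197),(360,176),(325,172),(285,180),(216,275),(238,329)]),6)[:,:2]
A=np.c_[2*P,np.ones(len(P))]; s=np.linalg.lstsq(A,(P**2).sum(1),rcond=None)[0]; print('circ',s[:2],np.sqrt(s[2]+s[:2]@s[:2]))
g=cv2.cvtColor(c['color'],cv2.COLOR_RGB2HSV); m=cv2.inRange(g,(3,90,50),(20,255,255))
k,l,t,ce=cv2.connectedComponentsWithStats(m[:125,320:420].copy()); i=1+t[1:,4].argmax(); print('medium',t[i],plane(c,[ce[i]+[320,0]],18))
x,y,w,h,_=t[i]; print(plane(c,[(320+x+w/2,y+h/2)],17))
E
```

```text
walltops [[506.2, -168.9], [513.3, -220.1], [554.6, -214.6], [548.9, -165.6]] [ 530.75711805 -192.3179501 ]
x-dir 4.417726236545438 7.532957424643484 y-dir -82.1318522026918 -83.25709107738551 [np.float64(51.6), np.float64(41.7), np.float64(49.3), np.float64(42.8)]
holes [[501.1, -167.7], [507.3, -225.8], [559.2, -161.4]] ctr [ 533.253733   -193.58412976] [np.float64(141.20275756804523), np.float64(-128.8058548892335), np.float64(51.1941451107665)] [np.float64(41.25844537238261), np.float64(41.360716790169896), np.float64(41.360716790169896)]
plate [[509.7, -235.0], [556.3, -152.9], [492.5, -170.0]] 94.46465197628856 [ 533.00559079 -193.93820956]
circ [ 532.44786824 -193.02472283] 46.67432957226936
medium [  21   68   57   54 2426] [[518.08209656 -43.08292155  18.        ]]
[[518.40736429 -43.1243214   17.        ]]
```

```bash
python3 - <<'E'
from h import *
from scipy.optimize import least_squares
c=load('w6'); hsv=cv2.cvtColor(c['color'],cv2.COLOR_RGB2HSV)
m=cv2.inRange(hsv,(2,90,30),(20,255,255)); 
pts=[]
for x in range(215,298,3):
    r=np.where(m[205:262,x]>0)[0]
    if len(r): pts.append((x,205+r[0]-.5))
print(pts[::4])
P=plane(c,pts,397.5-173.7)[:,:2]
f=least_squares(lambda q:np.hypot(*(P-q).T)-28,[531,-184],loss='soft_l1'); print(f.x,np.abs(f.fun).mean())
f3=least_squares(lambda q:np.hypot(*(P-q[:2]).T)-q[2],[531,-184,28],loss='soft_l1'); print(f3.x)
d=f.x-[531.5,-184.2]; w=2.65; print('disc-TCP in tool x,y',np.cos(w)*d[0]+np.sin(w)*d[1],np.sin(w)*d[0]-np.cos(w)*d[1])
go(532.8,-193.4,300,3.25); print(bot.get_obs()['joint_positions'])
E
```

```text
[(215, np.float64(229.5)), (227, np.float64(220.5)), (239, np.float64(215.5)), (251, np.float64(213.5)), (263, np.float64(214.5)), (275, np.float64(216.5)), (287, np.float64(222.5))]
[ 532.7689824  -185.77709658] 0.1620890184802867
[ 532.22358746 -185.47062591   27.43171645]
disc-TCP in tool x,y -1.8631500411521729 -0.7913418152609961
t 8.525 at [ 531.6 -183.6  397.6] 2.652 rows d [-5.6 -8.1 97.6] turn -0.598 F [-0.9 -0.8  0.1] w 54.85553400582321
[-4.68953644e-01  4.16376624e-01  1.43025744e+00  5.19891177e-04
  1.29558256e+00 -1.54980521e+00]
```

```bash
python3 shift.py '[[50,-2,-4,20,-0.15],[50,-4,-8,50,-0.3],[50,-4.5,-8,80,-0.45],[50,-4.5,-8,107,-0.598],[50,-4.5,-8,107,-0.598]]'
python3 shift.py '[[50,0,0,0,0]]'
python3 - <<'E'
from h import *
go(531.7,-192.9,189.7,3.25); c=snap('wrist','w7'); s=snap('scene','c7');s=snap('side','s7')
E
```

```text
time: 9.15
tool_pos: [531.6, -192.1, 289.0]
tcp_rot: [3.139, -0.004, -3.034]
contact_force: [0.1, 0.5, -0.8]
grip_width: 55.3
finger_force: 30.0
time: 9.28
tool_pos: [532.4, -193.1, 291.8]
tcp_rot: [-3.141, 0.001, -3.036]
contact_force: [0.3, -0.4, -0.5]
grip_width: 54.6
finger_force: 30.0
t 9.275 at [ 532.4 -193.1  291.8] -3.036 rows d [  0.7   0.2 102.1] turn -0.003 F [ 0.3 -0.4 -0.5] w 54.610496800597986
```

```bash
python3 shift.py '[[50,0.4,0,15,0],[50,0.7,0,30,0],[50,0.7,0,42,0],[50,0.7,0,48,0],[50,0.7,0,48,0]]'
python3 shift.py '[[50,0,0,4,0],[50,0,0,8,0],[50,0,0,12,0],[50,0,0,16,0],[50,0,0,16,0]]'
python3 - <<'E'
from h import *
go(531.7,-192.9,189.7,3.25);print(bot.get_obs()['moment'])
E
```

```text
time: 10.05
tool_pos: [531.1, -193.8, 242.0]
tcp_rot: [3.141, -0.001, -3.034]
contact_force: [-0.1, 0.1, -0.4]
grip_width: 55.0
finger_force: 30.0
time: 10.68
tool_pos: [531.1, -193.7, 226.3]
tcp_rot: [3.141, -0.001, -3.034]
contact_force: [-0.3, 1.0, -0.6]
grip_width: 55.0
finger_force: 30.0
t 10.675 at [ 531.1 -193.7  226.3] -3.034 rows d [-0.7  0.8 36.6] turn -0.001 F [-0.3  1.  -0.6] w 55.02773857605052
[ 0.00945766 -0.00431535 -0.0013928 ]
```

```bash
python3 shift.py '[[50,-0.3,0.4,4,0],[50,-0.3,0.4,8,0],[50,-0.3,0.4,12,0],[50,-0.3,0.4,16,0],[50,-0.3,0.4,18,0]]'
python3 - <<'E'
from h import *
go(531.7,-192.9,189.7,3.25);print(bot.get_obs()['moment'])
E
```

```text
time: 11.3
tool_pos: [531.4, -193.3, 208.3]
tcp_rot: [3.141, -0.0, -3.034]
contact_force: [0.3, -0.4, -0.1]
grip_width: 54.7
finger_force: 30.0
t 11.3 at [ 531.4 -193.3  208.3] -3.034 rows d [-0.4  0.4 18.6] turn -0.001 F [ 0.3 -0.4 -0.1] w 54.71009241278118
[ 0.02142463  0.02655028 -0.04189032]
```

```bash
python3 shift.py '[[50,0,0,4,0],[50,0,0,8,0],[50,0,0,12,0],[50,0,0,15,0],[50,0,0,16,0]]'
python3 shift.py '[[50,0,0,1,0],[50,0,0,2,0],[50,0,0,2,0]]'
python3 - <<'E'
from h import *
go(531.7,-192.9,189.7,3.25);print(bot.get_obs()['moment'])
E
```

```text
time: 11.92
tool_pos: [531.4, -193.4, 192.4]
tcp_rot: [3.141, -0.0, -3.034]
contact_force: [0.4, 0.1, -0.0]
grip_width: 55.0
finger_force: 30.0
time: 12.3
tool_pos: [531.4, -193.4, 190.7]
tcp_rot: [3.141, 0.0, -3.034]
contact_force: [0.5, 0.4, 1.0]
grip_width: 55.4
finger_force: 30.0
t 12.3 at [ 531.4 -193.4  190.7] -3.034 rows d [-0.3  0.5  1. ] turn -0.001 F [0.5 0.4 1. ] w 55.37859275469141
[ 0.03839088  0.05242048 -0.0177317 ]
```

```bash
python3 shift.py '[[50,0,0,0.5,0],[50,0,0,1,0],[50,0,0,1,0]]'
python3 shift.py '[[50,0,0,0.5,0],[50,0,0,0.5,0]]'
python3 - <<'E'
from h import *
go(531.7,-192.9,189.7,3.25);print(bot.get_obs()['moment'])
E
```

```text
time: 12.68
tool_pos: [531.4, -193.3, 189.7]
tcp_rot: [3.142, 0.0, -3.034]
contact_force: [0.4, 0.8, 0.6]
grip_width: 54.9
finger_force: 30.0
time: 12.92
tool_pos: [531.4, -193.3, 189.7]
tcp_rot: [-3.142, 0.0, -3.034]
contact_force: [-1.6, 1.1, 5.9]
grip_width: 54.9
finger_force: 30.0
t 12.925 at [ 531.4 -193.3  189.7] -3.034 rows d [-0.3  0.4  0. ] turn -0.001 F [-1.6  1.1  5.9] w 54.869822113997046
[0.15042531 0.27223046 0.04732439]
```

```bash
python3 shift.py '[[62,0,0,0,0],[70,0,0,0,0],[76,0,0,0,0],[76,0,0,0,0]]'
python3 shift.py '[[76,0,0,-10,0],[76,0,0,-40,0],[80,0,0,-90,0],[92,0,0,-140,0],[92,0,0,-140,0]]'
python3 - <<'E'
from h import *
go(518.5,-43,200)
c=snap('wrist','w8'); s=snap('scene','c8'); t=snap('side','s8')
cv2.imwrite('pics/v8.png',np.hstack([cv2.resize(cv2.imread('pics/w8.png'),(512,384)),cv2.resize(cv2.imread('pics/c8.png')[215:260,240:274],(288,384)) ]))
E
```

```text
time: 13.42
tool_pos: [531.4, -193.4, 189.1]
tcp_rot: [3.141, -0.0, -3.034]
contact_force: [-0.3, -0.7, -0.7]
grip_width: 75.8
finger_force: 0.0
time: 14.05
tool_pos: [532.2, -193.7, 334.3]
tcp_rot: [-3.136, 0.008, -3.034]
contact_force: [-0.3, 0.4, -0.1]
grip_width: 91.0
finger_force: 0.0
t 14.05 at [ 532.2 -193.7  334.3] -3.034 rows d [ -2.6 151.3 134.3] turn 0 F [-0.3  0.4 -0.1] w 90.9925169268332
```

View pics/v8.png

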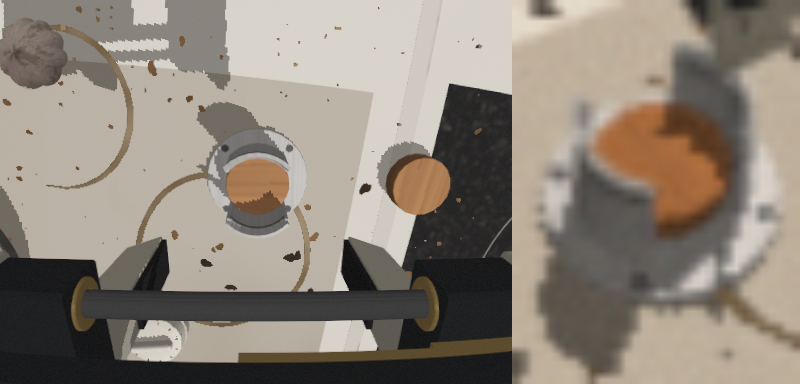

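```bash
python3 - <<'E'
from h import *
from scipy.optimize import least_squares
c=load('w8'); hsv=cv2.cvtColor(c['color'],cv2.COLOR_RGB2HSV)
m=cv2.inRange(hsv,(3,90,120),(22,255,255)); m[:, :380]=0; m[:140]=0;m[225:]=0
k,l,t,ce=cv2.connectedComponentsWithStats(m); i=1+t[1:,4].argmax(); print(t[i],ce[i],plane(c,[ce[i]],20))
q=max(cv2.findContours((l==i).astype(np.uint8),0,1)[0],key=len)[:,0]
P=plane(c,q,20)[:,:2]; A=np.c_[2*P,np.ones(len(P))]; s=np.linalg.lstsq(A,(P**2).sum(1),rcond=None)[0]; print(s[:2],np.sqrt(s[2]+s[:2]@s[:2]))
# thin disc in mould apparent centre
go(*s[:2],182)
E
```

```text
[ 393  158   57   57 2522] [421.26764473 185.82831086] [[518.76123507 -42.81497411  20.        ]]
[519.3995415  -42.38517783] 26.942774655138475
t 14.2 at [ 531.1 -193.2  328.8] -3.034 rows d [ -4.6 151.2 146.8] turn 0 F [-0.1 -0.1 -0.4] w 92.0010076164172
```

```bash
python3 shift.py '[[92,-2,50,0,0],[92,-4,100,0,0],[92,-4.2,140,30,0],[92,-4.2,151,70,0],[92,-4.2,151,100,0]]'
python3 shift.py '[[92,0,0,20,0],[92,0,0,35,0],[92,0,0,42,0],[92,0,0,44,0],[92,0,0,44,0]]'
python3 - <<'E'
from h import *
go(519,-42.7,182,3.25)
E
```

```text
time: 14.82
tool_pos: [518.4, -41.4, 226.5]
tcp_rot: [3.14, -0.004, -3.033]
contact_force: [1.0, -0.6, -0.4]
grip_width: 91.8
finger_force: 0.0
time: 15.45
tool_pos: [519.6, -42.9, 185.6]
tcp_rot: [-3.141, 0.001, -3.034]
contact_force: [-1.0, 0.4, -0.0]
grip_width: 92.0
finger_force: 0.0
t 15.45 at [519.6 -42.9 185.6] -3.034 rows d [0.6 0.2 3.6] turn -0.001 F [-1.   0.4 -0. ] w 92.02330355869645
```

```bash
python3 shift.py '[[92,0.5,0,2,0],[92,0.5,0,2.5,0],[92,0.5,0,2.5,0]]'
python3 shift.py '[[50,0,0,0,0],[50,0,0,0,0],[50,0,0,0,0],[50,0,0,0,0],[50,0,0,0,0]]'
python3 shift.py '[[50,0,0,-10,0],[50,0,0,-40,0],[50,0,0,-90,0],[50,0,0,-140,0],[50,0,0,-140,0]]'
```

```text
time: 15.82
tool_pos: [519.0, -42.9, 182.9]
tcp_rot: [-3.142, 0.0, -3.034]
contact_force: [-0.2, -0.6, 0.2]
grip_width: 92.1
finger_force: 0.0
time: 16.45
tool_pos: [518.9, -42.8, 182.7]
tcp_rot: [3.141, 0.0, -3.034]
contact_force: [-0.4, -0.4, 0.3]
grip_width: 54.7
finger_force: 30.0
time: 17.08
tool_pos: [519.7, -43.0, 327.3]
tcp_rot: [-3.139, 0.009, -3.034]
contact_force: [-0.0, 0.4, -0.5]
grip_width: 55.1
finger_force: 30.0
```

```bash
python3 shift.py '[[50,0,0,0,0],[50,0,0,0,0]]'
python3 - <<'E'
from h import *
from scipy.optimize import least_squares
c=snap('wrist','w9'); o=bot.get_obs(); p=o['tool_pos'];w=o['tcp_rot'][2]
m=cv2.inRange(cv2.cvtColor(c['color'],cv2.COLOR_RGB2HSV),(2,90,30),(20,255,255))
pts=[]
for x in range(215,298,3):
    r=np.where(m[190:262,x]>0)[0]
    if len(r): pts.append((x,190+r[0]-.5))
print([ (a,float(b)) for a,b in pts[::4]])
P=plane(c,pts,p[2]-182.7)[:,:2]
f=least_squares(lambda q:np.hypot(*(P-q).T)-28,p[:2],loss='soft_l1'); d=f.x-p[:2]
print(np.abs(f.fun).mean(),'disc-TCP',np.cos(w)*d[0]+np.sin(w)*d[1],np.sin(w)*d[0]-np.cos(w)*d[1])
go(531.4,-193.3,290,3.25)
E
```

```text
time: 17.32
tool_pos: [518.5, -42.8, 321.4]
tcp_rot: [3.141, -0.003, -3.034]
contact_force: [-0.2, 0.4, -0.2]
grip_width: 54.9
finger_force: 30.0
[(215, 224.5), (227, 215.5), (239, 210.5), (251, 207.5), (263, 208.5), (275, 210.5), (287, 216.5)]
0.18220334691673948 disc-TCP -1.2350707399306464 0.14690191855644166
t 17.375 at [518.6 -42.8 321.4] -3.034 rows d [   3.4 -151.    31.4] turn -0.001 F [ 0.  -0.  -0.2] w 54.85620507839999
```

```bash
python3 shift.py '[[50,1,-50,0,0],[50,2,-100,0,0],[50,3,-140,10,0],[50,3,-151,25,0],[50,3,-151,40,0]]'
python3 shift.py '[[50,0,0,15,0],[50,0,0,26,0],[50,0,0,32,0],[50,0,0,35,0],[50,0,0,35,0]]'
python3 - <<'E'
from h import *
go(531.5,-193.3,212.7,3.25)
E
```

```text
time: 18.0
tool_pos: [531.8, -193.4, 280.9]
tcp_rot: [3.14, -0.002, -3.036]
contact_force: [-0.1, -0.4, -0.4]
grip_width: 54.8
finger_force: 30.0
time: 18.62
tool_pos: [532.2, -193.2, 247.9]
tcp_rot: [-3.141, 0.0, -3.034]
contact_force: [-0.1, -0.7, -0.1]
grip_width: 55.0
finger_force: 30.0
t 18.625 at [ 532.2 -193.2  247.9] -3.034 rows d [ 0.7  0.  35.2] turn -0.001 F [-0.1 -0.7 -0.1] w 55.02028832137924
```

```bash
python3 shift.py '[[50,0.6,0,4,0],[50,0.6,0,8,0],[50,0.6,0,12,0],[50,0.6,0,15,0],[50,0.6,0,15,0]]'
python3 shift.py '[[50,0,0,4,0],[50,0,0,8,0],[50,0,0,12,0],[50,0,0,15,0],[50,0,0,17,0]]'
python3 - <<'E'
from h import *
go(531.5,-193.3,212.7,3.25)
E
```

```text
time: 19.25
tool_pos: [531.4, -193.4, 232.3]
tcp_rot: [3.141, -0.001, -3.034]
contact_force: [0.5, 0.6, -1.0]
grip_width: 54.7
finger_force: 30.0
time: 19.88
tool_pos: [531.5, -193.3, 215.4]
tcp_rot: [3.141, -0.0, -3.034]
contact_force: [-0.4, 0.2, 0.8]
grip_width: 55.1
finger_force: 30.0
t 19.875 at [ 531.5 -193.3  215.4] -3.034 rows d [-0.   0.   2.7] turn -0.001 F [-0.4  0.2  0.8] w 55.08351270024615
```

```bash
python3 shift.py '[[50,0,0,0.8,0],[50,0,0,1.6,0],[50,0,0,2,0],[50,0,0,2,0]]'
python3 shift.py '[[50,0,0,0.4,0],[50,0,0,0.8,0],[50,0,0,0.8,0]]'
```

```text
time: 20.38
tool_pos: [531.5, -193.4, 213.8]
tcp_rot: [3.142, 0.0, -3.034]
contact_force: [0.2, 0.6, -0.7]
grip_width: 54.8
finger_force: 30.0
time: 20.75
tool_pos: [531.5, -193.4, 212.9]
tcp_rot: [3.141, 0.0, -3.034]
contact_force: [-0.6, 0.2, -1.4]
grip_width: 54.8
finger_force: 30.0
```

```bash
python3 shift.py '[[50,0,0,0.4,0],[50,0,0,0.6,0],[50,0,0,0.6,0]]'
python3 shift.py '[[50,0,0,0.3,0],[50,0,0,0.3,0]]'
```

```text
time: 21.12
tool_pos: [531.5, -193.4, 212.7]
tcp_rot: [-3.142, 0.0, -3.034]
contact_force: [-1.3, 0.6, 4.8]
grip_width: 55.0
finger_force: 30.0
time: 21.38
tool_pos: [531.5, -193.3, 212.7]
tcp_rot: [-3.141, 0.0, -3.034]
contact_force: [-2.1, 2.4, 8.4]
grip_width: 54.8
finger_force: 30.0
```

Seated at the expected height (212.7). Release, rise, and check.

```bash
python3 shift.py '[[62,0,0,0,0],[70,0,0,0,0],[76,0,0,0,0],[76,0,0,0,0]]'
python3 shift.py '[[76,0,0,-10,0],[76,0,0,-40,0],[80,0,0,-90,0],[92,0,0,-140,0],[92,0,0,-140,0]]'
python3 shift.py '[[92,0,0,0,0],[92,0,0,0,0]]'
python3 - <<'E'
from h import *
snap('wrist','wa'); snap('scene','ca'); snap('side','sa'); r=cv2.resize
I=lambda f:cv2.imread(f'pics/{f}.png')
cv2.imwrite('pics/va.png',np.hstack([r(I('wa')[100:260,170:340],(408,384)),np.vstack([r(I('sa')[150:310,185:315],(380,384))])]))
E
```

```text
time: 21.88
tool_pos: [531.5, -193.4, 211.8]
tcp_rot: [3.141, -0.0, -3.034]
contact_force: [-0.7, -0.6, -0.6]
grip_width: 75.8
finger_force: 0.0
time: 22.5
tool_pos: [532.2, -193.6, 357.1]
tcp_rot: [-3.136, 0.008, -3.034]
contact_force: [0.3, -0.3, -0.4]
grip_width: 91.3
finger_force: 0.0
time: 22.75
tool_pos: [531.2, -193.2, 350.7]
tcp_rot: [3.14, -0.002, -3.034]
contact_force: [0.6, 0.2, -0.4]
grip_width: 91.7
finger_force: 0.0
```

View pics/va.png

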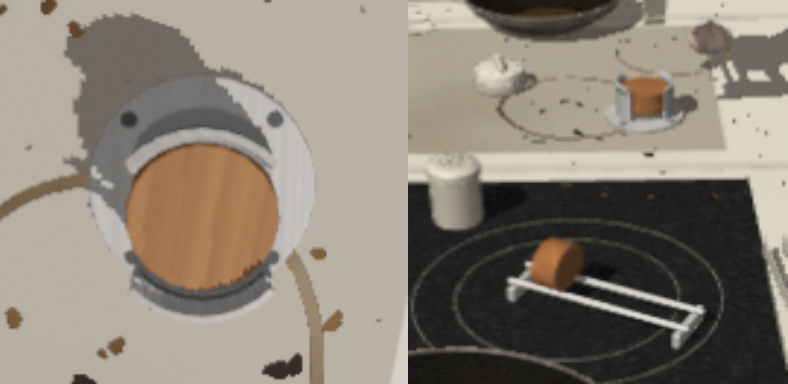

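The stack lies flat in the mould. The thick disc still stands on its cradle, and the shaker, timer and garlic have not moved.

```bash
python3 -c "
from plant import bot
print(bot.close_job())"
```

```text
the job is handed in; nothing more can be done
None
```

I stacked the thin disc (14 mm) and the medium disc (20 mm) flat in the mould, which puts the top at the 34 mm score line. I lowered each onto its seat, left the thick disc standing on its cradle, left the shaker, garlic and timer untouched, and handed the job in at about 23 s; no verdict was returned.

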